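# Scrape the sorting stage clean through its gate

### The arm

A 6-joint arm with a two-finger parallel gripper is mounted at the origin on a cart in front of the work surface, level with it; the furniture and walls round the work are solid. World frame = base frame: x ahead of the robot, y to its left, z up, the work surface at z = 0. Lengths are in m, angles in rad, forces in N, time in s.
With the tool pointing down it reaches from about 0.375 to 0.9 m from the base axis. Payload 3.1 kg.
Tool frame: the origin (TCP) lies on the centre line of the jaws, within the pads' length; the fingertips stand 22 mm ahead of it and the grasp point (between the pads) lies 3 mm ahead of it; z points along the fingers, y is the line along which they close (so a half turn about z gives the same grasp; the last joint's range is limited). The gripper opens to 85 mm and grips with 20 to 120 N. Pads are 22 mm wide; open, the fingers measure 114 mm over their backs; the gripper's body (76 mm by 85 mm) begins 54 mm behind the grasp point. The pads swing forward as they close: fully open they stand 13 mm farther back than shut.
Start: joints at [-1.363, 0.527, 1.433, -0, 1.181, -0.178], TCP at [0.236, -0.579, 0.253] pointing down, gripper open.
Joint ranges: [-3.08, 3.08], [-0.75, 2.2], [0.22, 2.44], [-1.43, 4.57], [0, 2.65], [-2.85, 2.85]. Speed limits (rad/s): [2.79, 2.79, 3.14, 3.14, 3.14, 3.14].

### API

Orientations are given as a unit quaternion [x, y, z, w].
In Python, from station import manip, camrig, sign_off, sense gives the robot as it stands (manip), with the cameras (camrig), the job as plain functions and the readings as plain functions.
- The arm moves only by the tool shift_gripper, called after ">>>" by a JSON object that holds its "fn" and its "kwargs". Schema: {"type":"object","properties":{"ticks":{"type":"array","items":{"type":"number"},"minItems":5,"maxItems":100},"clamp_n":{"type":"number"},"only":{"type":"string"},"quiet":{"type":"boolean"},"lines":{"type":"string"}},"required":["ticks"],"additionalProperties":false}. ticks is one flat list of numbers that holds 1 to 20 rows one after another, with no inner brackets; each row has 5 numbers: dx, dy, dz in fractions of the full range, 1 being 0.8 m, then a turn about the tool's z in normalised numbers (1 is 2 rad), then the opening from 0.0 (shut) to 1.0 (fully open); each row is the pose to reach, as a shift and turn from the pose commanded when the call began, along the tool's axes at that moment; what a row does not reach only later rows make up. A row lasts 1/10 s, in which the tool goes at most 0.05 m and 0.15 rad, less where a joint would pass 70% of its speed; a pose out of reach is approached as far as the arm can. The fingers move at their own pace and stop on an object; clamp_n is the grip in N (left out, the last holds). Time passes only in rows, so rows that do not move let the fingers close. The tool returns the time, the measured TCP pose, the force, the opening and the grip force at its end. only (a regular expression) keeps the lines of the reply that match it, lines (a string "A,B") keeps lines A to B, and quiet returns only ok. No shift or turn number may pass 1 either way. Input that does not fit is refused with a message, and nothing moves.
- sense(): the state, without advancing time (a new reading comes with each control period).
- camrig.snapshot(name): name is "scene" or "top" or "wrist"; returns a dict with "pixels" (480x640x3 uint8, red, green, blue), "range_z" (480x640 float32, m along the optical axis (not along the pixel's ray), 0 where there is no reading), "fov_y" (degrees; the focal length in pixels is half the picture's height over the tangent of half this angle, whatever the lens; pixels are square), "cx", "cy" (the principal point, pixels), "R" (3x3) and "t" (3): a world point X has camera coordinates R X + t; the wrist camera has in their place "hand_eye" (4x4, takes a point from camera to tool coordinates, whose origin is the TCP and whose axes are the flange's). Camera axes: x right, y down, z forward; pixel columns grow to the right and rows downward; lengths in m; the calibration is good to about 2 mm. A picture is of the moment at which its call begins: read the wrist's pose just before it.
- sign_off(): hands the job in; it is judged then, once.
The state is a dict: "t": time; "q": joint angles; "qd": joint speeds; "tau": joint torques, N m; "tcp_pos": TCP position; "tool_rot": TCP orientation; "force": force on the tool from outside, world axes, zero at the start; "ft_torque": the same for the moment, N m; "finger_gap": opening from 0.0 (shut) to 1.0 (fully open); "gripper_force": force on a finger pad.
Only numpy, scipy, OpenCV 4.12 (cv2) and the standard library are available. Lean on these libraries where they do the work, as an engineer would, in place of code of your own. Each camera call takes 0.05 s, during which the arm holds its last target. There are 200 camera calls.

### The job

Clear the sorting stage of broken porcelain: slide the gate plate straight up out of its slot and park it upright in the slot of the stand, then take the scraper block from its board and wipe every chip off the plate into the waste tray, never touching the chips with the fingers. When the plate is bare, stand the scraper back upright on its board and lower the gate fully home into its slot on the stage, without shoving the other glassware and bottles about.

Things in the scene. Friction and masses are not known exactly. Their poses are not given: they have to be found in the camera images.
- stage: grey sorting stage, fixed, 194 (x) by 279 (y) mm; origin at worktop level, x across, z up. Plate: x -80..80, y -20..140, top at z 42; rims 14 mm above it on both long sides and at the rear (y 140). At y -31 the gate stands in end guides (beyond x +-80, to z 102). Plate level ends at y -42 and drops into the waste tray: x -91..91, y -127..-42, floor z 14, walls z 42 (all mm)
- stage_plate (a point): centre of the stage's plate, on its top face; axes as the stage's
- stage_slot (a point): bottom centre of the gate slot of the stage, on the sill, 42 mm over the worktop; the slot is 10 mm wide (y), 186 mm end to end (x), 45 mm deep, with flared lips above that gather about 5 mm off-centre either way; axes as the stage's
- stage_tray (a point): centre of the inner floor of the stage's waste tray, 14 mm over the worktop; axes as the stage's
- stand: parking stand for the gate, fixed: wooden base 206 (x) by 70 (y) by 14 mm with two aluminium end guides like those of the stage; origin at the centre of its underside, x along the slot, z up
- stand_slot (a point): bottom centre of the stand's slot, on top of its base, 14 mm over the worktop; same slot as on the stage: 10 mm wide (y), 186 mm end to end (x), 45 mm deep, flared lips to 60 mm; axes as the stand's
- gate: loose gate, an aluminium plate 180 (x) by 6 (y) by 78 (z) mm, with a black grip strip along the middle of its top edge, 80 (x) by 12 (y) mm, from 66 to 82 mm above its lower edge; 0.15 kg. Origin at the middle of its lower edge, x along its length, z up. Starts in the slot of the stage. Either way round is right
- scraper: scraper block: grey foot 54 (x) by 26 (y) by 12 mm, wooden body to 22 mm and above it a wooden handle 44 (x) by 16 (y) mm from 22 to 62 mm height; about 0.18 kg. Origin at the centre of its underside, x along its long edge, z up. Starts standing on the board
- board: small light wooden board, fixed, 140 (x) by 110 (y) by 20 mm, the scraper's place; origin at the centre of its underside, x along its length
- chip_1: loose chip of broken white porcelain, a flat many-sided piece 26 mm across, five-sided, 9 mm thick; origin at the centre of its underside, z up. Weighs 15 g. None when absent
- chip_2: loose chip of broken white porcelain, a flat many-sided piece 24 mm across, six-sided, 8 mm thick; origin at the centre of its underside, z up. Weighs 15 g. None when absent
- chip_3: loose chip of broken white porcelain, a flat many-sided piece 26 mm across, four-sided, 9 mm thick; origin at the centre of its underside, z up. Weighs 15 g. None when absent
- chip_4: loose chip of broken white porcelain, a flat many-sided piece 24 mm across, five-sided, 10 mm thick; origin at the centre of its underside, z up. Weighs 15 g. None when absent
- chip_5: loose chip of broken white porcelain, a flat many-sided piece 26 mm across, six-sided, 8 mm thick; origin at the centre of its underside, z up. Weighs 15 g. None when absent
- chip_6: loose chip of broken white porcelain, a flat many-sided piece 24 mm across, four-sided, 10 mm thick; origin at the centre of its underside, z up. Weighs 15 g. None when absent
- chip_7: loose chip of broken white porcelain, a flat many-sided piece 26 mm across, five-sided, 9 mm thick; origin at the centre of its underside, z up. Weighs 15 g. None when absent
- chip_8: loose chip of broken white porcelain, a flat many-sided piece 24 mm across, six-sided, 10 mm thick; origin at the centre of its underside, z up. Weighs 15 g. None when absent
- dropper_bottle: bystander: white squeeze dropper bottle with a purple label, 49 mm across, 107 mm high; origin at the centre of its underside
- reagent_small: bystander: small round bottle with a black cap, 49 mm across, 95 mm high; origin at the centre of its underside
- jar_spare: bystander: small open glass jar, 60 mm across, 85 mm high; origin at the centre of its underside
- crucible: bystander: small porcelain crucible, 45 mm across, 36 mm high; origin at the centre of its underside

How it is judged:
On the way, in this order (a step that is already met when the one before it is completed fails the run):
1. the gate stands in the slot of the parking stand, let go (horizontal distance between gate and stand_slot below 0.012 m and z of gate in the frame of stand_slot between -0.005 and 0.006 m and angle between the x axis of gate and the x axis of stand, either way round below 0.12 rad and angle between gate's own z axis and vertical below 0.25 rad and contact force between the fingers and gate below 0.1 N), for 0.2 s.
2. the scraper is set down on the plate of the stage, held (x of scraper in the frame of stage between -0.08 and 0.08 m and y of scraper in the frame of stage between -0.03 and 0.14 m and z of scraper in the frame of stage between 0.037 and 0.049 m and contact force between the fingers and scraper above 1 N), for 0.1 s.
3. every chip lies in the waste tray (x of chip_1 in the frame of stage between -0.097 and 0.097 m and y of chip_1 in the frame of stage between -0.133 and -0.04 m and z of chip_1 in the frame of stage between -0.005 and 0.038 m and x of chip_2 in the frame of stage between -0.097 and 0.097 m and y of chip_2 in the frame of stage between -0.133 and -0.04 m and z of chip_2 in the frame of stage between -0.005 and 0.038 m and x of chip_3 in the frame of stage between -0.097 and 0.097 m and y of chip_3 in the frame of stage between -0.133 and -0.04 m and z of chip_3 in the frame of stage between -0.005 and 0.038 m and x of chip_4 in the frame of stage between -0.097 and 0.097 m and y of chip_4 in the frame of stage between -0.133 and -0.04 m and z of chip_4 in the frame of stage between -0.005 and 0.038 m and x of chip_5 in the frame of stage between -0.097 and 0.097 m and y of chip_5 in the frame of stage between -0.133 and -0.04 m and z of chip_5 in the frame of stage between -0.005 and 0.038 m and x of chip_6 in the frame of stage between -0.097 and 0.097 m and y of chip_6 in the frame of stage between -0.133 and -0.04 m and z of chip_6 in the frame of stage between -0.005 and 0.038 m and x of chip_7 in the frame of stage between -0.097 and 0.097 m and y of chip_7 in the frame of stage between -0.133 and -0.04 m and z of chip_7 in the frame of stage between -0.005 and 0.038 m and x of chip_8 in the frame of stage between -0.097 and 0.097 m and y of chip_8 in the frame of stage between -0.133 and -0.04 m and z of chip_8 in the frame of stage between -0.005 and 0.038 m), for 0.2 s.
At the end, for the whole second after the job is handed in: All chips lie in the waste tray below plate level; the gate is home in the stage's slot (lower edge within 6 mm of the sill, 12 mm of slot centre, aligned to 0.12 rad), the scraper upright with its centre over the board, both at rest; no bystander moved 30 mm (all of step 3 and horizontal distance between gate and stage_slot below 0.012 m and z of gate in the frame of stage_slot between -0.005 and 0.006 m and angle between the x axis of gate and the x axis of stage, either way round below 0.12 rad and angle between gate's own z axis and vertical below 0.25 rad and x of scraper in the frame of board between -0.07 and 0.07 m and y of scraper in the frame of board between -0.055 and 0.055 m and z of scraper in the frame of board between 0.015 and 0.026 m and angle between scraper's own z axis and vertical below 0.15 rad and linear speed of each of gate, scraper below 0.02 m/s and distance of each of dropper_bottle, reagent_small, jar_spare, crucible from where it was at the start of the episode below 0.03 m); the robot touches nothing.
It fails at once if the fingers touch a chip (contact force between the fingers and chip_1 above 0.5 N or contact force between the fingers and chip_2 above 0.5 N or contact force between the fingers and chip_3 above 0.5 N or contact force between the fingers and chip_4 above 0.5 N or contact force between the fingers and chip_5 above 0.5 N or contact force between the fingers and chip_6 above 0.5 N or contact force between the fingers and chip_7 above 0.5 N or contact force between the fingers and chip_8 above 0.5 N).
It fails at once if a bystander (dropper bottle, small bottle, jar or crucible) is moved more than 30 mm (distance of any of dropper_bottle, reagent_small, jar_spare, crucible from where it was at the start of the episode above 0.03 m).
Of chip_1, chip_2, chip_3, chip_4, chip_5, chip_6, chip_7, chip_8 only 5 to 8 are there at a start; the rules pass over those that are not, and their reading is None.
At some moment in a run one of scraper, chip_1, chip_2, chip_3, chip_4, chip_5, chip_6, chip_7, chip_8 may be knocked a few centimetres aside while the robot is not near it.
It also fails if it takes over 184 s, if anything falls off the work surface, if the arm or the gripper's body presses on something with over 40 N, if the wrist force passes 120 N, or if a joint passes its speed limit or range.

## Working session

There is one attempt and no reset: what is moved stays moved. The work goes in short steps, Python scripts to look and compute and a tool call to move; the robot and the scene stay as the last step left them, time stands still between calls to the robot, and variables do not carry over. Pictures are saved under pics/ and viewed, at most 14 in all, crops included, and the job is handed in when it is done.

```bash
ls; mkdir -p pics
```

Run:
```python
from station import manip, camrig, sign_off, sense
import cv2,numpy as np
s=sense();print(s['t'],s['tcp_pos'],s['tool_rot'],s['finger_gap'])
for n in('scene','top'):
    d=camrig.snapshot(n);cv2.imwrite(f'pics/{n}0.png',d['pixels'][:,:,::-1]);np.savez(f'{n}0.npz',**d)
    print(n,d['fov_y'],d['cx'],d['cy'],np.round(d['R'],3).tolist(),d['t'],(d['range_z']>0).mean())
```

```text
pics
station.py
0.0 [ 0.23565515 -0.57814677  0.2523326 ] [ 9.81356044e-01  1.92195566e-01 -2.63547860e-05 -1.08588248e-03] 1.0029666913924156
scene 54.91402918912115 316.8957739769748 242.53643292732204 [[-0.839, -0.544, -0.012], [-0.396, 0.626, -0.671], [0.373, -0.558, -0.741]] [0.47610128 0.24933294 0.86719277] 0.9960026041666666
top 42.559815447994964 327.03604367501003 246.50591459517767 [[0.01, -1.0, 0.0], [-0.995, -0.01, -0.097], [0.097, 0.001, -0.995]] [0.00826188 0.57722167 1.48076389] 0.996064453125
```

View pics/top0.png

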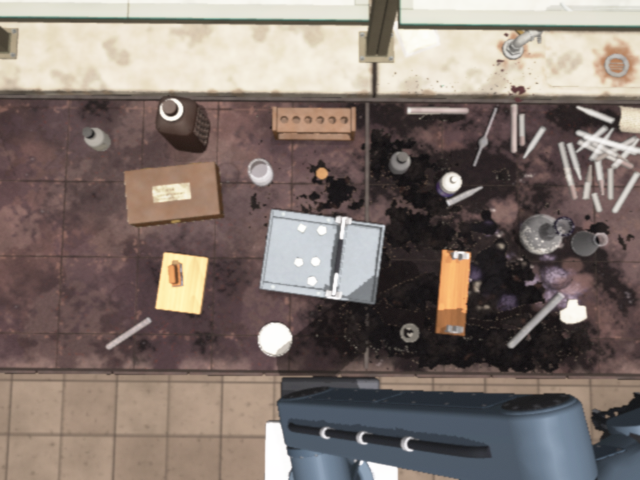

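View pics/scene0.png

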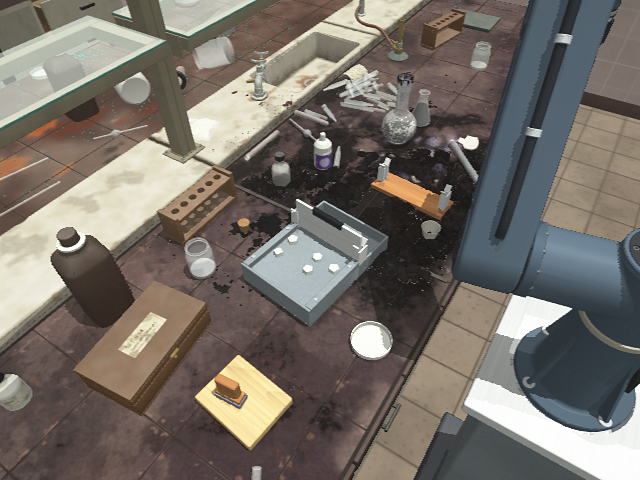

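The top view shows the stage at about (325,257), with the gate along column 341 and 5 chips near (302,229), (322,230), (299,262), (316,262) and (312,281). The stand is at (454,292), and the board at (182,283) has the scraper at (175,272). The crucible at (410,332), the jar at (260,172) and the bottles at (400,162) and (450,184) are the bystanders. The scene view agrees.

Create h.py:
```python
import numpy as np,cv2
from scipy.spatial.transform import Rotation as Ro
def cloud(d,T=None):
    f=240/np.tan(np.radians(d['fov_y'])/2);z=d['range_z'].astype(float)
    v,u=np.mgrid[:480,:640]
    P=np.stack([(u-d['cx'])/f*z,(v-d['cy'])/f*z,z],-1)
    if T is None: W=(P-d['t'])@d['R']
    else:
        C=P@d['hand_eye'][:3,:3].T+d['hand_eye'][:3,3]; W=C@T[0].T+T[1]
    W[z<=0]=np.nan
    return W
def proj(d,X):
    f=240/np.tan(np.radians(d['fov_y'])/2);c=np.asarray(X)@d['R'].T+d['t'];return c[...,:2]/c[...,2:]*f+[d['cx'],d['cy']]
def rect(pts):
    (c,s,a)=cv2.minAreaRect((pts[:,:2]*1000).astype(np.float32));return np.round(c,1),np.round(s,1),round(a,1)
def box(W,u0,u1,v0,v1): return W[v0:v1,u0:u1].reshape(-1,3)
def sel(P,lo,hi): return P[(P[:,2]>lo)&(P[:,2]<hi)]
```

Run:
```python
from h import *
d=dict(np.load('top0.npz'));W=cloud(d)
st=box(W,250,400,200,315)
for n,lo,hi in(('stage>.03',.03,.07),('hi',.085,.2),('strip',.112,.2),('plate',.036,.05)):
    p=sel(st,lo,hi);print(n,len(p),rect(p),np.median(p[:,2]))
p=sel(box(W,425,485,240,345),.006,.2);print('stand',rect(p));p=sel(p,.03,.2);print('posts',rect(p),p[:,2].max())
b=box(W,150,215,245,320);p=sel(b,.008,.03);print('board',rect(p),np.median(p[:,2]));p=sel(b,.045,.2);print('handle',len(p),rect(p),np.median(p[:,2]));p=sel(b,.026,.2);print('scr',len(p),rect(p))
for n,bx in(('cruc',(395,425,318,348)),('jar',(243,280,150,192)),('sm',(385,415,145,178)),('drop',(433,467,165,198))):
    p=sel(box(W,*bx),.015,.2);print(n,rect(p),p[:,2].max())
d2=dict(np.load('scene0.npz'));W2=cloud(d2);P=W2.reshape(-1,3)
P=P[np.isfinite(P).all(1)]
def near(c,r):return P[np.hypot(P[:,0]-c[0],P[:,1]-c[1])<r]
```

```text
stage>.03 6259 (array([552. ,  24.1]), array([279.3, 194.5]), 82.9) 0.04296350912487005
hi 445 (array([547.1, -13. ]), array([ 35.2, 193.4]), 82.8) 0.11898299479520254
strip 290 (array([547.4, -13.2]), array([ 11.8, 177.7]), 82.8) 0.12239994899920972
plate 4778 (array([552.,  24.]), array([279.1, 194.5]), 82.9) 0.04204333228011496
stand (array([ 470.7, -300.8]), array([147.5, 258.4]), 89.6)
posts (array([ 469.5, -297.4]), array([ 35.8, 194.1]), 85.1) 0.08241648835947717
board (array([487.3, 367.8]), array([173.6, 151.9]), 3.4) 0.01940056061091039
handle 188 (array([503.6, 377.9]), array([51. , 18.8]), 6.7) 0.07870171493427854
scr 340 (array([482.5, 364.7]), array([ 99.3, 132.5]), 78.8)
cruc (array([ 366. , -189.2]), array([50.8, 68.9]), 3.8) 0.04432019576950908
jar (array([757. , 178.1]), array([59.3, 58.3]), 73.5) 0.09181683498886395
sm (array([ 796.5, -167.8]), array([66.3, 71. ]), 7.3) 0.09991558356140536
drop (array([ 729.5, -291. ]), array([79.7, 51.4]), 88.8) 0.11287003274573106
```

Add to h.py:
```python
def delta(x,y,z,yawdeg=None):
    from station import manip, camrig, sign_off, sense
    s=sense();R=Ro.from_quat(s['tool_rot']).as_matrix()
    dd=R.T@(np.array([x,y,z])-s['tcp_pos']);tx=np.degrees(np.arctan2(R[1,0],R[0,0]))
    t=0 if yawdeg is None else (tx-yawdeg+90)%180-90
    print('row',np.round(dd,4),'turn',round(np.radians(t),4),'| tcp',np.round(s['tcp_pos'],4),'yaw',round(tx,2),'tilt',np.round(R[:,2],3),'t',round(s['t'],2),'gap',round(s['finger_gap'],3),'gf',s['gripper_force'],'F',np.round(s['force'],1),'q6',round(s['q'][5],2))
```

Create d.py:
```python
import sys;from h import *
delta(*map(float,sys.argv[1:]))
```

```bash
python3 d.py 0.5473 -0.0131 0.20 -7.1
```

Run:
```python
from h import *
d=dict(np.load('top0.npz'));W=cloud(d);hsv=cv2.cvtColor(d['pixels'],cv2.COLOR_RGB2HSV)
m=((hsv[...,2]>150)&(hsv[...,1]>60)&(hsv[...,0]<35)).astype(np.uint8);m[:,:145]=0;m[:,220:]=0;m[:240]=0;m[325:]=0
c=max(cv2.findContours(m,0,2)[0],key=cv2.contourArea)
mm=np.zeros_like(m);cv2.drawContours(mm,[c],-1,1,-1)
p=W[mm>0];p=p[(p[:,2]>.012)&(p[:,2]<.028)];print('board',rect(p))
q=W[mm>0];
for lo in(.03,.05,.07): print(lo,rect(q[q[:,2]>lo]),(q[:,2]>lo).sum(),np.nanmax(q[:,2]))
# stage & chips
a=np.radians(-7.1);X=np.array([np.cos(a),np.sin(a)]);Y=np.array([-X[1],X[0]]);o=np.array([.5512,.0176])
L=np.stack([(W[...,:2]-o)@X,(W[...,:2]-o)@Y,W[...,2]],-1)
ch=((d['pixels'].min(2)>205)&(np.abs(L[...,0])<.079)&(L[...,1]>-.018)&(L[...,1]<.138)&(L[...,2]<.06)).astype(np.uint8)
n,lab,stt,cen=cv2.connectedComponentsWithStats(ch)
for i in range(1,n):
    if stt[i,4]>8: print(stt[i,4],np.round(L[lab==i].mean(0),3))
```

```text
row [ 0.5018 -0.4057  0.0534] turn 0.5107 | tcp [ 0.2357 -0.5782  0.2524] yaw 22.16 tilt [-0.     0.002 -1.   ] t 0.1 gap 1.002 gf 0.0 F [ 0.2  0.3 -0.4] q6 -0.18
board (array([485.8, 369. ]), array([111.8, 140. ]), 83.5)
0.03 (array([486.7, 358.2]), array([103.7,  61.3]), 46.3) 286 0.0897651131673108
0.05 (array([503.6, 378.8]), array([43. , 17.1]), 6.7) 176 0.0897651131673108
0.07 (array([503.7, 378.7]), array([43. , 17.1]), 7.1) 134 0.0897651131673108
1562 [0.017 0.065 0.043]
86 [0.063 0.019 0.049]
12 [0.035 0.007 0.041]
92 [-0.063  0.025  0.048]
```

Units first: shifts go in shares of 0.8 m and turns go in shares of 2 rad. So 0.502 m / 0.8 = 0.6275, -0.406 m / 0.8 = -0.5075, 0.511 rad / 2 = 0.2555.

>>> {"fn": "shift_gripper", "kwargs": {"ticks": [0.6275, -0.5075, 0.0663, 0.2555, 1, 0.6275, -0.5075, 0.0663, 0.2555, 1, 0.6275, -0.5075, 0.0663, 0.2555, 1, 0.6275, -0.5075, 0.0663, 0.2555, 1, 0.6275, -0.5075, 0.0663, 0.2555, 1, 0.6275, -0.5075, 0.0663, 0.2555, 1, 0.6275, -0.5075, 0.0663, 0.2555, 1, 0.6275, -0.5075, 0.0663, 0.2555, 1, 0.6275, -0.5075, 0.0663, 0.2555, 1, 0.6275, -0.5075, 0.0663, 0.2555, 1, 0.6275, -0.5075, 0.0663, 0.2555, 1, 0.6275, -0.5075, 0.0663, 0.2555, 1, 0.6275, -0.5075, 0.0663, 0.2555, 1, 0.6275, -0.5075, 0.0663, 0.2555, 1, 0.6275, -0.5075, 0.0663, 0.2555, 1, 0.6275, -0.5075, 0.0663, 0.2555, 1, 0.6275, -0.5075, 0.0663, 0.2555, 1, 0.6275, -0.5075, 0.0663, 0.2555, 1], "clamp_n": 40}}

```text
t: 1.9
tcp_pos: [0.5471, -0.0148, 0.2005]
tool_rot: [0.998, -0.063, -0.0, 0.0]
force: [0.5, -0.1, 0.7]
finger_gap: 1.001
gripper_force: 0.0
```

Run:
```python
from h import *
from station import manip, camrig, sign_off, sense
delta(.5473,-.0131,.118,-7.1)
s=sense();T=(Ro.from_quat(s['tool_rot']).as_matrix(),s['tcp_pos'])
d=camrig.snapshot('wrist');cv2.imwrite('pics/w1.png',d['pixels'][:,:,::-1]);W=cloud(d,T);np.savez('w1.npz',W=W,**d)
p=W.reshape(-1,3);p=p[np.isfinite(p).all(1)];p=p[np.hypot(p[:,0]-.547,p[:,1]+.013)<.15]
for lo,hi in((.112,.14),(.122,.14),(.05,.10)):
    q=sel(p,lo,hi)
    if len(q):print(lo,len(q),rect(q),np.median(q[:,2]))
```

```text
row [-0.     -0.0017  0.0825] turn -0.0026 | tcp [ 0.5471 -0.0148  0.2005] yaw -7.25 tilt [-0. -0. -1.] t 1.9 gap 1.001 gf 0.0 F [ 0.5 -0.1  0.7] q6 1.47
0.112 4280 (array([547.6, -11.9]), array([ 12. , 180.1]), 82.9) 0.12384638909278073
0.122 2630 (array([552.6, -12.5]), array([ 12. , 167.5]), 82.9) 0.12451004947538177
0.05 9960 (array([554.2,  41.8]), array([143.3, 193.1]), 82.7) 0.05643786293787395
```

View pics/w1.png

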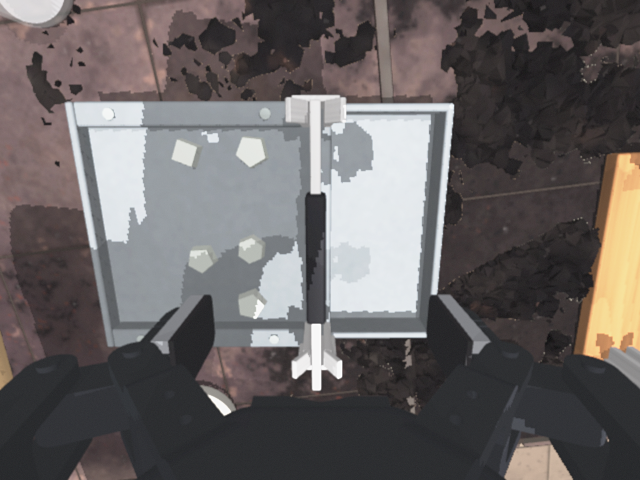

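The wrist view shows five chips on the plate, at about (185,153), (251,151), (251,249), (201,259) and (252,303). The black grip strip is centred between the open jaws at (316,258).

Scaled: 0.082 m / 0.8 = 0.1025, -0.002 m / 0.8 = -0.0025.

>>> {"fn": "shift_gripper", "kwargs": {"ticks": [0, -0.0025, 0.05, 0, 1, 0, -0.0025, 0.1, 0, 1, 0, -0.0025, 0.1025, 0, 1, 0, -0.0025, 0.1025, 0, 1, 0, -0.0025, 0.1025, 0, 0, 0, -0.0025, 0.1025, 0, 0, 0, -0.0025, 0.1025, 0, 0, 0, -0.0025, 0.1025, 0, 0, 0, -0.0025, 0.1025, 0, 0, 0, -0.0025, 0.1025, 0, 0, 0, -0.0025, 0.1025, 0, 0], "clamp_n": 40}}

```text
t: 3.05
tcp_pos: [0.5481, -0.0115, 0.119]
tool_rot: [0.998, -0.062, 0.0, 0.0]
force: [-0.6, 0.9, 5.1]
finger_gap: 0.13
gripper_force: 40.0
```

```bash
python3 d.py .5473 -.0125 .23
```

```text
row [-0.0006  0.0011 -0.111 ] turn 0.0 | tcp [ 0.5481 -0.0115  0.119 ] yaw -7.11 tilt [ 0.001 -0.    -1.   ] t 3.05 gap 0.13 gf 40.03898620605469 F [-0.6  0.9  5.1] q6 1.47
```

Scaled: -0.12 m / 0.8 = -0.15, -0.1 m / 0.8 = -0.125.

>>> {"fn": "shift_gripper", "kwargs": {"ticks": [0, 0, -0.025, 0, 0, 0, 0, -0.05, 0, 0, 0, 0, -0.075, 0, 0, 0, 0, -0.1, 0, 0, 0, 0, -0.125, 0, 0, 0, 0, -0.15, 0, 0, 0, 0, -0.15, 0, 0, 0, 0, -0.15, 0, 0], "clamp_n": 60}}

```text
t: 3.85
tcp_pos: [0.5474, -0.0113, 0.2378]
tool_rot: [0.998, -0.062, -0.0, -0.0]
force: [-0.5, -0.2, -1.6]
finger_gap: 0.128
gripper_force: 59.2
```

```bash
python3 d.py .4698 -.297 .235 -4.9
```

Run:
```python
from h import *
from station import manip, camrig, sign_off, sense
d=camrig.snapshot('top');W=cloud(d)
p=sel(box(W,425,490,240,345),.006,.2);p=p[(p[:,0]<.62)]
q=sel(p,.03,.2);print('posts',rect(q))
# stand base by colour
hsv=cv2.cvtColor(d['pixels'],cv2.COLOR_RGB2HSV);m=((hsv[...,2]>130)&(hsv[...,1]>110)&(hsv[...,0]<25)).astype(np.uint8);m[:,:425]=0;m[:,485:]=0;m[:240]=0;m[345:]=0
c=max(cv2.findContours(m,0,2)[0],key=cv2.contourArea);mm=np.zeros_like(m);cv2.drawContours(mm,[c],-1,1,-1);p=W[mm>0];print('base',rect(sel(p,.005,.022)),np.median(p[:,2]))
g=box(W,255,400,180,320);g=sel(g,.17,.26);print('gate',len(g),rect(g) if len(g)else'',)
```

```text
row [-0.0416  0.2931  0.0028] turn -0.0387 | tcp [ 0.5474 -0.0113  0.2378] yaw -7.12 tilt [-0.001  0.    -1.   ] t 3.85 gap 0.128 gf 59.1956752538681 F [-0.5 -0.2 -1.6] q6 1.47
posts (array([ 469.3, -297.2]), array([ 35.8, 193.6]), 84.7)
base (array([ 468.2, -297. ]), array([ 72.5, 206.1]), 85.2) nan
gate 94 (array([553.7, -12.4]), array([ 11.3, 164.9]), 84.3)
```

Scaled: 0.293 m / 0.8 = 0.3663, -0.042 m / 0.8 = -0.0525, -0.038 rad / 2 = -0.019.

>>> {"fn": "shift_gripper", "kwargs": {"ticks": [-0.0075, 0.0525, 0, -0.0025, 0, -0.015, 0.105, 0, -0.005, 0, -0.0225, 0.1563, 0, -0.0075, 0, -0.03, 0.2088, 0, -0.01, 0, -0.0375, 0.2613, 0, -0.015, 0, -0.045, 0.3125, 0, -0.019, 0, -0.0525, 0.35, 0, -0.019, 0, -0.0525, 0.3663, 0, -0.019, 0, -0.0525, 0.3663, 0, -0.019, 0, -0.0525, 0.3663, 0, -0.019, 0, -0.0525, 0.3663, 0, -0.019, 0]}}

```text
t: 5.0
tcp_pos: [0.4699, -0.2951, 0.2378]
tool_rot: [0.999, -0.042, -0.001, -0.001]
force: [0.3, 0.2, -1.8]
finger_gap: 0.125
gripper_force: 59.3
```

```bash
python3 d.py .4692 -.297 .09 -5
```

Run:
```python
from h import *
from station import manip, camrig, sign_off, sense
s=sense();T=(Ro.from_quat(s['tool_rot']).as_matrix(),s['tcp_pos'])
d=camrig.snapshot('wrist');W=cloud(d,T);cv2.imwrite('pics/w2.png',d['pixels'][:,:,::-1])
p=W.reshape(-1,3);p=p[np.isfinite(p).all(1)];p=p[np.hypot(p[:,0]-.469,p[:,1]+.297)<.15]
for lo,hi in((.228,.26),(.05,.10),(.007,.021)):
    q=sel(p,lo,hi)
    if len(q):print(lo,len(q),rect(q),np.median(q[:,2]))
```

```text
row [-0.0004  0.0022  0.1478] turn 0.0027 | tcp [ 0.4699 -0.2951  0.2378] yaw -4.85 tilt [-0.001  0.002 -1.   ] t 5.0 gap 0.125 gf 59.25767004489899 F [ 0.3  0.2 -1.8] q6 0.89
0.228 11631 (array([ 498.8, -291.1]), array([114.8,  51.8]), 11.8) 0.24293856605567013
0.05 618 (array([ 557.5, -304. ]), array([35.4, 16.6]), 85.2) 0.07019113885017539
0.007 29685 (array([ 478.2, -298. ]), array([299.6, 280.9]), 84.4) 0.010945790209309969
```

View pics/w2.png

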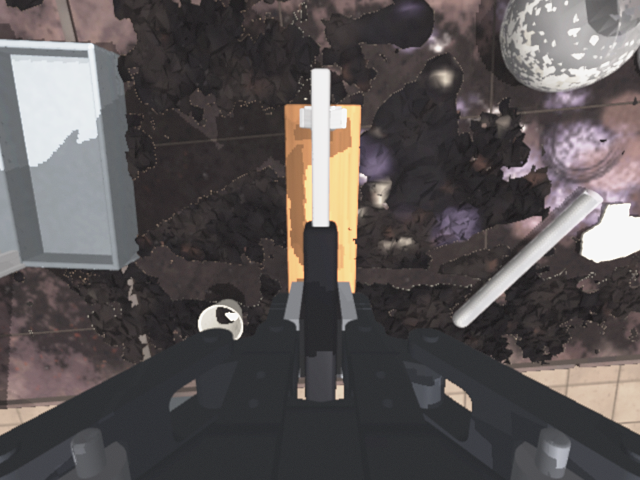

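The picture shows the gate at (320,150) lined up with the stand's far guide at (322,118), roughly centred.

Scaled: 0.147 m / 0.8 = 0.1838, 0.09 m / 0.8 = 0.1125, 0.003 rad / 2 = 0.0015.

>>> {"fn": "shift_gripper", "kwargs": {"ticks": [0, 0.0013, 0.0375, 0.0015, 0, 0, 0.0013, 0.075, 0.0015, 0, 0, 0.0013, 0.1, 0.0015, 0, 0, 0.0013, 0.1125, 0.0015, 0, 0, 0.0013, 0.125, 0.0015, 0, 0, 0.0013, 0.1375, 0.0015, 0, 0, 0.0013, 0.15, 0.0015, 0, 0, 0.0013, 0.1625, 0.0015, 0, 0, 0.0013, 0.175, 0.0015, 0, 0, 0.0013, 0.1813, 0.0015, 0, 0, 0.0013, 0.1838, 0.0015, 0, 0, 0.0013, 0.1838, 0.0015, 0]}}

```text
t: 6.25
tcp_pos: [0.4696, -0.298, 0.0913]
tool_rot: [0.999, -0.045, -0.0, -0.0]
force: [-0.2, 0.5, -1.6]
finger_gap: 0.129
gripper_force: 59.3
```

```bash
python3 d.py .4692 -.297 .09 -5
```

```text
row [-0.0005 -0.001   0.0013] turn -0.0021 | tcp [ 0.4696 -0.298   0.0913] yaw -5.12 tilt [-0.  0. -1.] t 6.25 gap 0.129 gf 59.267932176589966 F [-0.2  0.5 -1.6] q6 0.89
```

Scaled: 0.003 m / 0.8 = 0.0038, 0.002 m / 0.8 = 0.0025.

>>> {"fn": "shift_gripper", "kwargs": {"ticks": [0, 0, 0.0025, 0, 0, 0, 0, 0.0038, 0, 0, 0, 0, 0.0038, 0, 1, 0, 0, 0.0038, 0, 1, 0, 0, 0.0038, 0, 1, 0, 0, 0.0038, 0, 1, 0, 0, 0.0038, 0, 1, 0, 0, 0.0038, 0, 1, 0, 0, 0.0038, 0, 1]}}

```text
t: 7.15
tcp_pos: [0.4697, -0.298, 0.0882]
tool_rot: [0.999, -0.045, -0.0, -0.0]
force: [-0.1, 0.6, -0.4]
finger_gap: 0.997
gripper_force: 0.0
```

```bash
python3 d.py .4692 -.297 .24 -5
```

```text
row [-0.0006 -0.0009 -0.1518] turn -0.002 | tcp [ 0.4697 -0.298   0.0882] yaw -5.11 tilt [-0.  0. -1.] t 7.15 gap 0.997 gf 0.0 F [-0.1  0.6 -0.4] q6 0.89
```

>>> {"fn": "shift_gripper", "kwargs": {"ticks": [0, 0, -0.05, 0, 1, 0, 0, -0.1125, 0, 1, 0, 0, -0.175, 0, 1, 0, 0, -0.1875, 0, 1, 0, 0, -0.1875, 0, 1, 0, 0, -0.1875, 0, 1]}}

```text
t: 7.75
tcp_pos: [0.469, -0.2973, 0.2372]
tool_rot: [0.999, -0.045, -0.001, -0.001]
force: [0.6, 0.5, -0.4]
finger_gap: 1.002
gripper_force: 0.0
```

Run:
```python
from h import *
from station import manip, camrig, sign_off, sense
s=sense();T=(Ro.from_quat(s['tool_rot']).as_matrix(),s['tcp_pos'])
d=camrig.snapshot('wrist');W=cloud(d,T)
p=W.reshape(-1,3);p=p[np.isfinite(p).all(1)];p=p[np.hypot(p[:,0]-.469,p[:,1]+.297)<.12]
q=sel(p,.082,.13);print(len(q),rect(q),np.percentile(q[:,2],[50,95]))
delta(.5036,.3787,.20,7)
```

```text
2627 (array([ 469.4, -297.6]), array([ 11.9, 179.7]), 85.3) [0.09570834 0.09743895]
row [-0.0254 -0.676   0.0383] turn -0.2115 | tcp [ 0.4687 -0.297   0.2364] yaw -5.12 tilt [-0.003  0.003 -1.   ] t 7.8 gap 1.003 gf 0.0 F [-0.5 -0.1  0.2] q6 0.89
```

Scaled: -0.676 m / 0.8 = -0.845, -0.665 m / 0.8 = -0.8313, -0.21 rad / 2 = -0.105.

>>> {"fn": "shift_gripper", "kwargs": {"ticks": [-0.0013, -0.05, 0, 0, 1, -0.0025, -0.1, 0, -0.05, 1, -0.005, -0.1625, 0, -0.1, 1, -0.0075, -0.225, 0, -0.105, 1, -0.01, -0.2875, 0, -0.105, 1, -0.0125, -0.35, 0, -0.105, 1, -0.015, -0.4125, 0, -0.105, 1, -0.0175, -0.475, 0, -0.105, 1, -0.02, -0.5375, 0, -0.105, 1, -0.0225, -0.6, 0, -0.105, 1, -0.025, -0.6625, 0.0125, -0.105, 1, -0.0275, -0.725, 0.025, -0.105, 1, -0.03, -0.7875, 0.0375, -0.105, 1, -0.0313, -0.8313, 0.0475, -0.105, 1, -0.0313, -0.845, 0.0475, -0.105, 1, -0.0313, -0.845, 0.0475, -0.105, 1, -0.0313, -0.845, 0.0475, -0.105, 1, -0.0313, -0.845, 0.0475, -0.105, 1], "clamp_n": 50}}

```text
t: 9.6
tcp_pos: [0.505, 0.3757, 0.2]
tool_rot: [0.998, 0.059, -0.001, 0.001]
force: [-0.3, 0.1, 1.1]
finger_gap: 1.004
gripper_force: 0.0
```

Run:
```python
from h import *
from station import manip, camrig, sign_off, sense
s=sense();T=(Ro.from_quat(s['tool_rot']).as_matrix(),s['tcp_pos'])
d=camrig.snapshot('wrist');W=cloud(d,T);cv2.imwrite('pics/w3.png',d['pixels'][:,:,::-1])
p=W.reshape(-1,3);p=p[np.isfinite(p).all(1)];p=p[np.hypot(p[:,0]-.5036,p[:,1]-.3787)<.08]
for lo,hi in((.07,.09),(.027,.05)):
    q=sel(p,lo,hi)
    if len(q): print(len(q),rect(q),np.median(q[:,2]))
delta(.5036,.3787,.07,7)
```

```text
1373 (array([505.3, 380.9]), array([43.2, 15.8]), 6.7) 0.08208285247324844
791 (array([505.3, 380.7]), array([53.3, 25.6]), 6.3) 0.04100449715975135
row [-0.0013 -0.0032  0.1304] turn -0.0035 | tcp [0.5053 0.3758 0.2004] yaw 6.8 tilt [-0.001 -0.001 -1.   ] t 9.65 gap 1.0 gf 0.0 F [-0.6 -0.4  0.1] q6 1.91
```

View pics/w3.png

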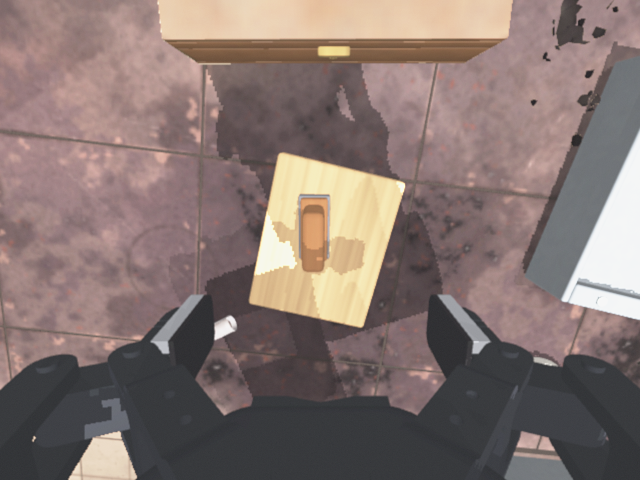

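The scraper stands upright at (314,235) on the board, with its handle lined up with the jaws.

Scaled: 0.13 m / 0.8 = 0.1625, -0.004 m / 0.8 = -0.005.

>>> {"fn": "shift_gripper", "kwargs": {"ticks": [0, -0.005, 0.05, 0, 1, 0, -0.005, 0.1, 0, 1, 0, -0.005, 0.15, 0, 1, 0, -0.005, 0.1625, 0, 1, 0, -0.005, 0.1625, 0, 1, 0, -0.005, 0.1625, 0, 0, 0, -0.005, 0.1625, 0, 0, 0, -0.005, 0.1625, 0, 0, 0, -0.005, 0.1625, 0, 0, 0, -0.005, 0.1625, 0, 0, 0, -0.005, 0.1625, 0, 0, 0, -0.005, 0.1625, 0, 0, 0, -0.005, 0.1625, 0, 0], "clamp_n": 50}}

```text
t: 10.95
tcp_pos: [0.5049, 0.3819, 0.0713]
tool_rot: [0.998, 0.06, 0.001, -0.0]
force: [-1.7, -0.4, 5.1]
finger_gap: 0.177
gripper_force: 51.0
```

>>> {"fn": "shift_gripper", "kwargs": {"ticks": [0, 0, -0.0375, 0, 0, 0, 0, -0.0875, 0, 0, 0, 0, -0.1375, 0, 0, 0, 0, -0.15, 0, 0, 0, 0, -0.15, 0, 0, 0, 0, -0.15, 0, 0]}}

```text
t: 11.55
tcp_pos: [0.5034, 0.3809, 0.1885]
tool_rot: [0.998, 0.06, -0.002, 0.001]
force: [-0.9, -0.7, -0.8]
finger_gap: 0.183
gripper_force: 50.0
```

Run:
```python
from h import *
from station import manip, camrig, sign_off, sense
z=np.load('w1.npz');W=z['W'];px=z['pixels']
a=np.radians(-7.1);X=np.array([np.cos(a),np.sin(a)]);Y=np.array([-X[1],X[0]]);o=np.array([.5512,.0176])
L=np.stack([(W[...,:2]-o)@X,(W[...,:2]-o)@Y,W[...,2]],-1)
for u,v in((185,153),(251,151),(251,249),(201,259),(252,303)): print(np.round(L[v,u],3))
d=camrig.snapshot('top');cv2.imwrite('pics/t2.png',d['pixels'][150:350,120:500,::-1].repeat(2,0).repeat(2,1))
m=cv2.inRange(L[...,2],.0475,.06)&((np.abs(L[...,0])<.078)&(L[...,1]>-.018)&(L[...,1]<.138)).astype(np.uint8)*255
n,lab,st,c=cv2.connectedComponentsWithStats(m)
for i in range(1,n):
    if st[i,4]>60: print(st[i,4],np.round(np.mean(L[lab==i],0),3),np.round(c[i]))
def stg(x,y): return o+X*x+Y*y
for n,x,y in(('A',0,.125),): print(n,stg(x,y)); delta(*stg(x,y),.2,-7.1)
```

```text
[0.061 0.067 0.053]
[0.062 0.018 0.052]
[-0.013  0.023  0.051]
[-0.021  0.062  0.053]
[-0.06   0.024  0.051]
654 [0.063 0.018 0.051] [252. 150.]
521 [0.062 0.067 0.052] [186. 152.]
494 [-0.013  0.023  0.05 ] [251. 249.]
491 [-0.021  0.062  0.052] [201. 259.]
500 [-0.061  0.025  0.051] [251. 304.]
A [0.56665018 0.14164149]
row [ 0.0342  0.245  -0.0118] turn 0.2447 | tcp [0.5031 0.3807 0.1879] yaw 6.92 tilt [-0.004 -0.002 -1.   ] t 11.6 gap 0.181 gf 50.04287660121918 F [-1.1 -0.3 -1.7] q6 1.92
```

View pics/t2.png

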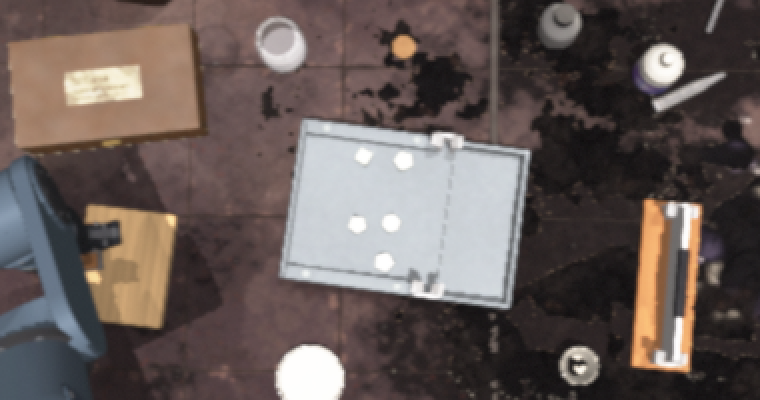

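The picture shows five chips on the plate, at (364,156), (404,160), (358,224), (391,223) and (384,262) in this crop. The gate is upright in the stand at (682,285), and the scraper is off the board.

Create s.py:
```python
import sys;from h import *
a=np.radians(-7.1);X=np.array([np.cos(a),np.sin(a)]);Y=np.array([-X[1],X[0]]);o=np.array([.5512,.0176])
x,y,z=map(float,sys.argv[1:4]);p=o+X*x+Y*y;delta(*p,z,-7.1)
from station import manip, camrig, sign_off, sense
t=sense()['tcp_pos'];print('stage',np.round([(t[:2]-o)@X,(t[:2]-o)@Y],4))
```

```bash
python3 s.py .051 .11 .15
```

```text
row [0.0803 0.2719 0.038 ] turn 0.2447 | tcp [0.5031 0.3807 0.1879] yaw 6.92 tilt [-0.004 -0.002 -1.   ] t 11.6 gap 0.181 gf 50.04287660121918 F [-1.1 -0.3 -1.7] q6 1.92
stage [-0.0926  0.3544]
```

Scaled: 0.272 m / 0.8 = 0.34, 0.26 m / 0.8 = 0.325, 0.245 rad / 2 = 0.1225.

>>> {"fn": "shift_gripper", "kwargs": {"ticks": [0.0188, 0.05, 0, 0.05, 0, 0.0375, 0.1, 0, 0.1, 0, 0.0563, 0.1625, 0, 0.1225, 0, 0.075, 0.225, 0, 0.1225, 0, 0.0938, 0.2875, 0.025, 0.1225, 0, 0.1, 0.325, 0.0475, 0.1225, 0, 0.1, 0.34, 0.0475, 0.1225, 0, 0.1, 0.34, 0.0475, 0.1225, 0, 0.1, 0.34, 0.0475, 0.1225, 0]}}

```text
t: 12.5
tcp_pos: [0.6159, 0.1219, 0.1514]
tool_rot: [0.998, -0.062, -0.001, -0.0]
force: [-0.2, -0.0, -1.6]
finger_gap: 0.18
gripper_force: 50.0
```

```bash
python3 s.py .051 .11 .0945
```

```text
row [-0.0002  0.0015  0.0569] turn -0.0005 | tcp [0.6159 0.1219 0.1514] yaw -7.13 tilt [-0.002  0.001 -1.   ] t 12.5 gap 0.18 gf 50.01775145530701 F [-0.2 -0.  -1.6] q6 1.71
stage [0.0513 0.1115]
```

Scaled: 0.057 m / 0.8 = 0.0713, 0.055 m / 0.8 = 0.0688.

>>> {"fn": "shift_gripper", "kwargs": {"ticks": [0, 0.0013, 0.025, 0, 0, 0, 0.0013, 0.05, 0, 0, 0, 0.0013, 0.0625, 0, 0, 0, 0.0013, 0.0688, 0, 0, 0, 0.0013, 0.0713, 0, 0, 0, 0.0013, 0.0713, 0, 0, 0, 0.0013, 0.0713, 0, 0], "clamp_n": 70}}

```text
t: 13.2
tcp_pos: [0.6172, 0.1204, 0.0961]
tool_rot: [0.998, -0.062, 0.001, -0.0]
force: [0.4, 0.9, -2.2]
finger_gap: 0.178
gripper_force: 72.2
```

```bash
python3 s.py .051 -.05 .0945
```

```text
row [-0.0018  0.1602  0.0016] turn -0.0 | tcp [0.6172 0.1204 0.0961] yaw -7.1 tilt [ 0.002  0.    -1.   ] t 13.2 gap 0.178 gf 72.16142177581787 F [ 0.4  0.9 -2.2] q6 1.71
stage [0.0528 0.1102]
```

Scaled: 0.165 m / 0.8 = 0.2063, -0.002 m / 0.8 = -0.0025.

>>> {"fn": "shift_gripper", "kwargs": {"ticks": [-0.0025, 0.0125, 0.0013, 0, 0, -0.0025, 0.025, 0.0013, 0, 0, -0.0025, 0.0375, 0.0013, 0, 0, -0.0025, 0.05, 0.0013, 0, 0, -0.0025, 0.0625, 0.0013, 0, 0, -0.0025, 0.075, 0.0013, 0, 0, -0.0025, 0.0875, 0.0013, 0, 0, -0.0025, 0.1, 0.0013, 0, 0, -0.0025, 0.1125, 0.0013, 0, 0, -0.0025, 0.125, 0.0013, 0, 0, -0.0025, 0.1375, 0.0013, 0, 0, -0.0025, 0.15, 0.0013, 0, 0, -0.0025, 0.1625, 0.0013, 0, 0, -0.0025, 0.175, 0.0013, 0, 0, -0.0025, 0.1875, 0.0013, 0, 0, -0.0025, 0.2, 0.0013, 0, 0, -0.0025, 0.2063, 0.0013, 0, 0, -0.0025, 0.2063, 0.0013, 0, 0]}}

```text
t: 15.0
tcp_pos: [0.5942, -0.0442, 0.0943]
tool_rot: [0.998, -0.063, 0.0, 0.0]
force: [-0.3, 0.2, -2.4]
finger_gap: 0.177
gripper_force: 72.2
```

```bash
python3 s.py -.017 .11 .15
```

Create look.py:
```python
import sys;from h import *
from station import manip, camrig, sign_off, sense
a=np.radians(-7.1);X=np.array([np.cos(a),np.sin(a)]);Y=np.array([-X[1],X[0]]);o=np.array([.5512,.0176])
for n in ('top','scene'):
    d=camrig.snapshot(n);W=cloud(d);L=np.stack([(W[...,:2]-o)@X,(W[...,:2]-o)@Y,W[...,2]],-1)
    cv2.imwrite(f'pics/{n}_{sys.argv[1]}.png',(d['pixels'][190:320,240:410] if n=='top' else d['pixels'][180:340,220:410])[:,:,::-1].repeat(3,0).repeat(3,1))
    for nm,zl,zh,yl,yh in(('plate',.0465,.06,-.038,.138),('tray',.0185,.04,-.125,-.046)):
        m=((L[...,2]>zl)&(L[...,2]<zh)&(np.abs(L[...,0])<(.076 if nm=='plate' else .088))&(L[...,1]>yl)&(L[...,1]<yh)).astype(np.uint8)
        k,lab,st,c=cv2.connectedComponentsWithStats(m)
        print(n,nm,[(int(st[i,4]),*np.round(L[lab==i].mean(0),3).tolist()) for i in range(1,k) if st[i,4]>12])
```

```text
row [-0.0676 -0.1659 -0.0557] turn -0.0015 | tcp [ 0.5942 -0.0442  0.0943] yaw -7.19 tilt [ 0. -0. -1.] t 15.0 gap 0.177 gf 72.23586201667786 F [-0.3  0.2 -2.4] q6 1.43
stage [ 0.0503 -0.056 ]
```

Up, over to the next lane and down.

Scaled: -0.166 m / 0.8 = -0.2075, -0.16 m / 0.8 = -0.2.

>>> {"fn": "shift_gripper", "kwargs": {"ticks": [0, 0, -0.0375, 0, 0, 0, 0, -0.0688, 0, 0, -0.025, -0.05, -0.0688, 0, 0, -0.05, -0.1, -0.0688, 0, 0, -0.075, -0.15, -0.0688, 0, 0, -0.085, -0.2, -0.0688, 0, 0, -0.085, -0.2075, -0.0688, 0, 0, -0.085, -0.2075, -0.0688, 0, 0]}}

```text
t: 15.8
tcp_pos: [0.5472, 0.1315, 0.1495]
tool_rot: [0.998, -0.06, 0.0, 0.0]
force: [-0.1, -0.7, -1.3]
finger_gap: 0.178
gripper_force: 72.2
```

```bash
python3 s.py -.017 .11 .0942; python3 look.py 3
```

```text
row [0.001  0.0025 0.0553] turn 0.0034 | tcp [0.5472 0.1315 0.1495] yaw -6.91 tilt [ 0.001 -0.    -1.   ] t 15.8 gap 0.178 gf 72.21783757209778 F [-0.1 -0.7 -1.3] q6 1.73
stage [-0.018   0.1125]
top plate [(51, -0.014, 0.022, 0.05), (37, -0.025, 0.061, 0.051), (62, -0.063, 0.023, 0.051)]
top tray [(67, 0.067, -0.079, 0.023), (38, 0.058, -0.055, 0.025)]
scene plate [(58, -0.016, 0.025, 0.05), (60, -0.024, 0.066, 0.051), (71, -0.064, 0.028, 0.051)]
scene tray [(71, 0.056, -0.124, 0.028), (77, 0.063, -0.071, 0.023), (25, -0.005, -0.124, 0.03), (15, -0.023, -0.124, 0.032), (70, -0.062, -0.124, 0.029)]
```

View pics/scene_3.png

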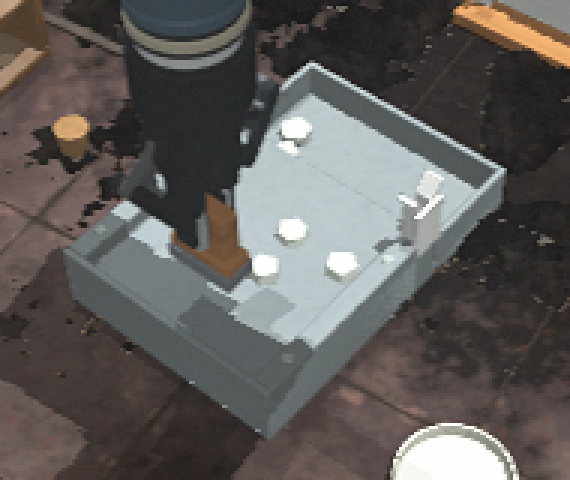

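Two chips are in the tray near (295,130) and (288,148), and three are still on the plate near (292,230), (265,268) and (341,264).

Scaled: 0.08 m / 0.8 = 0.1, 0.04 m / 0.8 = 0.05.

>>> {"fn": "shift_gripper", "kwargs": {"ticks": [-0.0013, 0, 0.025, 0, 0, -0.0013, 0, 0.05, 0, 0, -0.0013, 0, 0.0625, 0, 0, -0.0013, 0, 0.0688, 0, 0, -0.0013, 0, 0.0688, 0, 0, -0.0013, 0.0125, 0.0688, 0, 0, -0.0013, 0.025, 0.0688, 0, 0, -0.0013, 0.0375, 0.0688, 0, 0, -0.0013, 0.05, 0.0688, 0, 0, -0.0013, 0.0625, 0.0688, 0, 0, -0.0013, 0.075, 0.0688, 0, 0, -0.0013, 0.0875, 0.0688, 0, 0, -0.0013, 0.1, 0.0688, 0, 0]}}

```text
t: 17.2
tcp_pos: [0.5363, 0.0497, 0.0943]
tool_rot: [0.998, -0.062, 0.0, -0.0]
force: [-0.4, -0.0, -1.5]
finger_gap: 0.173
gripper_force: 72.3
```

```bash
python3 s.py -.018 .11 .0942
```

```text
row [ 0.0007 -0.08    0.0001] turn -0.0004 | tcp [0.5363 0.0497 0.0943] yaw -7.12 tilt [ 0.  0. -1.] t 17.2 gap 0.173 gf 72.27412104606628 F [-0.4 -0.  -1.5] q6 1.58
stage [-0.0188  0.03  ]
```

>>> {"fn": "shift_gripper", "kwargs": {"ticks": [0, 0.0125, 0, 0, 0, 0, 0.025, 0, 0, 0, 0, 0.0375, 0, 0, 0, 0, 0.05, 0, 0, 0, 0, 0.0625, 0, 0, 0, 0, 0.075, 0, 0, 0, 0, 0.0875, 0, 0, 0, 0, 0.1, 0, 0, 0, 0, 0.11, 0, 0, 0, 0, 0.11, 0, 0, 0, 0, 0.11, 0, 0, 0, 0, 0.11, -0.0375, 0, 0, 0, 0.11, -0.0688, 0, 0, -0.0125, 0.05, -0.0688, 0, 0, -0.025, 0, -0.0688, 0, 0, -0.0375, -0.05, -0.0688, 0, 0, -0.0413, -0.1, -0.0688, 0, 0, -0.0413, -0.1, -0.0688, 0, 0, -0.0413, -0.1, -0.0688, 0, 0]}}

```text
t: 19.1
tcp_pos: [0.5131, 0.1354, 0.1493]
tool_rot: [0.998, -0.06, -0.0, 0.0]
force: [1.5, 0.3, -0.3]
finger_gap: 0.177
gripper_force: 72.2
```

```bash
python3 s.py -.051 .11 .0942; python3 look.py 4
```

```text
row [0.0014 0.0022 0.0551] turn 0.0032 | tcp [0.5131 0.1354 0.1493] yaw -6.92 tilt [-0. -0. -1.] t 19.1 gap 0.177 gf 72.21663236618042 F [ 1.5  0.3 -0.3] q6 1.74
stage [-0.0524  0.1122]
top plate [(64, -0.062, 0.025, 0.051)]
top tray [(58, 0.068, -0.078, 0.023), (42, 0.057, -0.056, 0.024), (56, 0.003, -0.079, 0.023), (60, -0.021, -0.08, 0.024)]
scene plate [(71, -0.064, 0.028, 0.051)]
scene tray [(136, 0.027, -0.124, 0.029), (117, -0.01, -0.076, 0.023), (37, -0.071, -0.124, 0.028)]
```

Scaled: 0.08 m / 0.8 = 0.1, 0.07 m / 0.8 = 0.0875.

>>> {"fn": "shift_gripper", "kwargs": {"ticks": [0.0013, 0, 0.025, 0, 0, 0.0013, 0, 0.05, 0, 0, 0.0013, 0, 0.0625, 0, 0, 0.0013, 0, 0.0688, 0, 0, 0.0013, 0, 0.0688, 0, 0, 0.0013, 0.0125, 0.0688, 0, 0, 0.0013, 0.025, 0.0688, 0, 0, 0.0013, 0.0375, 0.0688, 0, 0, 0.0013, 0.05, 0.0688, 0, 0, 0.0013, 0.0625, 0.0688, 0, 0, 0.0013, 0.075, 0.0688, 0, 0, 0.0013, 0.0875, 0.0688, 0, 0, 0.0013, 0.1, 0.0688, 0, 0]}}

```text
t: 20.5
tcp_pos: [0.5046, 0.0536, 0.0943]
tool_rot: [0.998, -0.062, 0.0, -0.0]
force: [0.8, 0.1, -0.8]
finger_gap: 0.176
gripper_force: 72.3
```

```bash
python3 s.py -.051 .03 .0942
```

```text
row [-0.0003 -0.      0.0001] turn -0.0005 | tcp [0.5046 0.0536 0.0943] yaw -7.13 tilt [ 0.  0. -1.] t 20.5 gap 0.176 gf 72.25034594535828 F [ 0.8  0.1 -0.8] q6 1.58
stage [-0.0507  0.03  ]
```

>>> {"fn": "shift_gripper", "kwargs": {"ticks": [0, 0.0125, 0, 0, 0, 0, 0.025, 0, 0, 0, 0, 0.0375, 0, 0, 0, 0, 0.05, 0, 0, 0, 0, 0.0625, 0, 0, 0, 0, 0.075, 0, 0, 0, 0, 0.0875, 0, 0, 0, 0, 0.1, 0, 0, 0, 0, 0.11, 0, 0, 0, 0, 0.11, 0, 0, 0, 0, 0.11, 0, 0, 0, 0, 0.11, -0.0375, 0, 0, 0, 0.11, -0.075, 0, 0, 0, 0.075, -0.1125, 0, 0, 0, 0.025, -0.125, 0, 0, 0, -0.025, -0.125, 0, 0, 0, -0.075, -0.125, 0, 0, 0, -0.1375, -0.125, 0, 0, 0, -0.1625, -0.125, 0, 0, 0, -0.1625, -0.125, 0, 0]}}

```text
t: 22.5
tcp_pos: [0.5203, 0.187, 0.1942]
tool_rot: [0.998, -0.059, 0.0, -0.0]
force: [-1.0, -0.3, -1.1]
finger_gap: 0.179
gripper_force: 72.3
```

```bash
python3 d.py .4858 .369 .19 -6.5; python3 look.py 5
```

```text
row [-0.0558 -0.1766  0.0044] turn -0.0054 | tcp [0.5203 0.187  0.1942] yaw -6.81 tilt [ 0.     0.001 -1.   ] t 22.5 gap 0.179 gf 72.27963924407959 F [-1.  -0.3 -1.1] q6 1.83
top plate []
top tray [(48, 0.06, -0.055, 0.023), (61, 0.067, -0.078, 0.024), (50, 0.005, -0.079, 0.022), (62, -0.021, -0.081, 0.024), (63, -0.061, -0.082, 0.024)]
scene plate []
scene tray [(153, 0.026, -0.124, 0.029), (75, 0.063, -0.071, 0.023), (36, -0.072, -0.124, 0.03), (115, -0.01, -0.076, 0.023)]
```

View pics/scene_5.png

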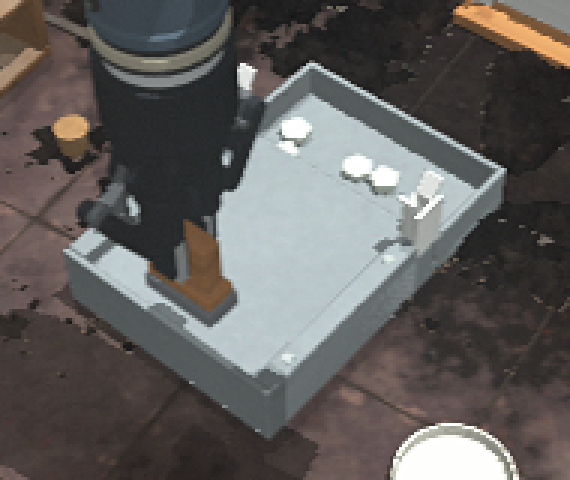

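The plate is bare and all five chips are in the tray, with the visible ones at (295,130), (288,148), (357,167) and (385,180). Next the scraper goes back.

Scaled: -0.177 m / 0.8 = -0.2213, 0.02 m / 0.8 = 0.025.

>>> {"fn": "shift_gripper", "kwargs": {"ticks": [-0.0188, -0.05, 0, 0, 0, -0.0375, -0.1125, 0, 0, 0, -0.0563, -0.175, 0, 0, 0, -0.0688, -0.2125, 0, 0, 0, -0.07, -0.2213, 0.025, 0, 0, -0.07, -0.2213, 0.0625, 0, 0, -0.07, -0.2213, 0.1, 0, 0, -0.07, -0.2213, 0.125, 0, 0, -0.07, -0.2213, 0.1375, 0, 0, -0.07, -0.2213, 0.1438, 0, 0, -0.07, -0.2213, 0.1438, 0, 0, -0.07, -0.2213, 0.1438, 0, 0]}}

```text
t: 23.8
tcp_pos: [0.488, 0.3661, 0.0803]
tool_rot: [0.998, -0.062, 0.001, -0.0]
force: [-0.3, 0.1, -1.6]
finger_gap: 0.172
gripper_force: 72.2
```

```bash
python3 d.py .4858 .369 .0713 -6.5
```

```text
row [-0.0026 -0.0026  0.009 ] turn -0.0113 | tcp [0.488  0.3661 0.0803] yaw -7.15 tilt [ 0.002  0.001 -1.   ] t 23.8 gap 0.172 gf 72.1936047077179 F [-0.3  0.1 -1.6] q6 2.16
```

Units first: shifts go in shares of 0.8 m and turns go in shares of 2 rad. So 0.0095 m / 0.8 = 0.0119, 0.009 m / 0.8 = 0.0113.

>>> {"fn": "shift_gripper", "kwargs": {"ticks": [0, 0, 0.005, 0, 0, 0, 0, 0.0088, 0, 0, 0, 0, 0.0113, 0, 0, 0, 0, 0.0119, 0, 0, 0, 0, 0.0119, 0, 0]}}

```text
t: 24.3
tcp_pos: [0.4872, 0.3663, 0.0713]
tool_rot: [0.998, -0.062, 0.0, -0.0]
force: [-2.4, -1.7, 6.1]
finger_gap: 0.179
gripper_force: 73.5
```

>>> {"fn": "shift_gripper", "kwargs": {"ticks": [0, 0, 0, 0, 1, 0, 0, 0, 0, 1, 0, 0, 0, 0, 1, 0, 0, 0, 0, 1, 0, 0, 0, 0, 1, 0, 0, 0, 0, 1, 0, 0, 0, 0, 1, 0, 0, -0.05, 0, 1, 0, 0, -0.1125, 0, 1, 0, 0, -0.175, 0, 1, 0, 0, -0.2, 0, 1, 0, 0, -0.2, 0, 1, 0, 0, -0.2, 0, 1]}}

```text
t: 25.6
tcp_pos: [0.4867, 0.3659, 0.2296]
tool_rot: [0.998, -0.062, -0.0, 0.0]
force: [-0.5, -0.6, -0.0]
finger_gap: 1.004
gripper_force: 0.0
```

Run:
```python
from h import *
from station import manip, camrig, sign_off, sense
s=sense();T=(Ro.from_quat(s['tool_rot']).as_matrix(),s['tcp_pos'])
d=camrig.snapshot('wrist');W=cloud(d,T)
p=W.reshape(-1,3);p=p[np.isfinite(p).all(1)];p=p[np.hypot(p[:,0]-.486,p[:,1]-.369)<.09]
for lo,hi in((.07,.11),(.027,.05),(.012,.025)):
    q=sel(p,lo,hi)
    if len(q): print(len(q),rect(q),np.median(q[:,2]))
delta(.4692,-.2973,.235,-4.9)
```

```text
1122 (array([487.7, 366.2]), array([16., 43.]), 82.7) 0.08210857170570124
689 (array([487.4, 366.3]), array([26. , 53.5]), 83.2) 0.04109505082886583
14750 (array([486.4, 370.5]), array([110.2, 139.9]), 83.6) 0.02056223792012174
row [ 0.0653  0.6599 -0.0057] turn -0.0387 | tcp [0.4861 0.3656 0.2285] yaw -7.12 tilt [-0.003 -0.001 -1.   ] t 25.65 gap 1.003 gf 0.0 F [-0.5  0.5  0.2] q6 2.16
```

Scaled: 0.66 m / 0.8 = 0.825, 0.64 m / 0.8 = 0.8, -0.04 rad / 2 = -0.02.

>>> {"fn": "shift_gripper", "kwargs": {"ticks": [0.005, 0.05, 0, 0, 1, 0.0113, 0.1125, 0, 0, 1, 0.0175, 0.175, 0, 0, 1, 0.0238, 0.2375, 0, -0.015, 1, 0.03, 0.3, 0, -0.02, 1, 0.0363, 0.3625, 0, -0.02, 1, 0.0425, 0.425, 0, -0.02, 1, 0.0488, 0.4875, 0, -0.02, 1, 0.055, 0.55, 0, -0.02, 1, 0.0613, 0.6125, 0, -0.02, 1, 0.0675, 0.675, 0, -0.02, 1, 0.0738, 0.7375, 0, -0.02, 1, 0.0788, 0.8, 0, -0.02, 1, 0.0813, 0.825, 0, -0.02, 1, 0.0813, 0.825, 0, -0.02, 1, 0.0813, 0.825, 0, -0.02, 1, 0.0813, 0.825, 0, -0.02, 1]}}

```text
t: 27.35
tcp_pos: [0.4691, -0.2948, 0.2285]
tool_rot: [0.999, -0.042, -0.001, -0.001]
force: [-0.2, 0.6, -0.3]
finger_gap: 0.996
gripper_force: 0.0
```

Run:
```python
from h import *
from station import manip, camrig, sign_off, sense
s=sense();T=(Ro.from_quat(s['tool_rot']).as_matrix(),s['tcp_pos'])
d=camrig.snapshot('wrist');W=cloud(d,T)
p=W.reshape(-1,3);p=p[np.isfinite(p).all(1)];p=p[np.hypot(p[:,0]-.469,p[:,1]+.297)<.12]
q=sel(p,.082,.13);print(len(q),rect(q),np.percentile(q[:,2],[50,95]))
delta(.4692,-.2973,.091,-4.9)
```

```text
2764 (array([ 469.6, -297.8]), array([ 12. , 179.6]), 85.1) [0.09576337 0.09744663]
row [0.0003 0.0028 0.1379] turn 0.0029 | tcp [ 0.4694 -0.2948  0.2289] yaw -4.73 tilt [-0.002  0.002 -1.   ] t 27.4 gap 0.997 gf 0.0 F [-0.1 -0.2 -0. ] q6 0.89
```

Scaled: 0.138 m / 0.8 = 0.1725, 0.12 m / 0.8 = 0.15, 0.003 rad / 2 = 0.0015.

>>> {"fn": "shift_gripper", "kwargs": {"ticks": [0, 0.0025, 0.05, 0.0015, 1, 0, 0.0025, 0.1, 0.0015, 1, 0, 0.0025, 0.15, 0.0015, 1, 0, 0.0025, 0.1725, 0.0015, 1, 0, 0.0025, 0.1725, 0.0015, 1, 0, 0.0025, 0.1725, 0.0015, 0, 0, 0.0025, 0.1725, 0.0015, 0, 0, 0.0025, 0.1725, 0.0015, 0, 0, 0.0025, 0.1725, 0.0015, 0, 0, 0.0025, 0.1725, 0.0015, 0, 0, 0.0025, 0.1725, 0.0015, 0, 0, 0.0025, 0.1725, 0.0015, 0, 0, 0.0025, 0.1725, 0.0015, 0], "clamp_n": 60}}

```text
t: 28.7
tcp_pos: [0.47, -0.2987, 0.0928]
tool_rot: [0.999, -0.044, 0.0, -0.0]
force: [0.2, 2.2, 6.5]
finger_gap: 0.129
gripper_force: 59.4
```

>>> {"fn": "shift_gripper", "kwargs": {"ticks": [0, 0, -0.025, 0, 0, 0, 0, -0.05, 0, 0, 0, 0, -0.075, 0, 0, 0, 0, -0.1, 0, 0, 0, 0, -0.1375, 0, 0, 0, 0, -0.1813, 0, 0, 0, 0, -0.1813, 0, 0, 0, 0, -0.1813, 0, 0]}}

```text
t: 29.5
tcp_pos: [0.4696, -0.2989, 0.2372]
tool_rot: [0.999, -0.044, 0.0, 0.0]
force: [-0.4, -0.2, -1.3]
finger_gap: 0.128
gripper_force: 58.9
```

```bash
python3 d.py .5474 -.0125 .236 -7.1
```

```text
row [ 0.0526 -0.2921  0.001 ] turn 0.0367 | tcp [ 0.4696 -0.2989  0.2372] yaw -5.0 tilt [ 0.001 -0.001 -1.   ] t 29.5 gap 0.128 gf 58.93279194831848 F [-0.4 -0.2 -1.3] q6 0.89
```

Scaled: -0.292 m / 0.8 = -0.365, -0.28 m / 0.8 = -0.35, 0.037 rad / 2 = 0.0185.

>>> {"fn": "shift_gripper", "kwargs": {"ticks": [0.01, -0.0525, 0, 0.005, 0, 0.02, -0.105, 0, 0.01, 0, 0.03, -0.1575, 0, 0.015, 0, 0.04, -0.21, 0, 0.0185, 0, 0.05, -0.2625, 0, 0.0185, 0, 0.0575, -0.3125, 0, 0.0185, 0, 0.0656, -0.35, 0, 0.0185, 0, 0.0656, -0.365, 0, 0.0185, 0, 0.0656, -0.365, 0, 0.0185, 0, 0.0656, -0.365, 0, 0.0185, 0, 0.0656, -0.365, 0, 0.0185, 0, 0.0656, -0.365, 0, 0.0185, 0]}}

```text
t: 30.7
tcp_pos: [0.5472, -0.0139, 0.2367]
tool_rot: [0.998, -0.063, -0.0, 0.0]
force: [-0.8, -0.4, -1.5]
finger_gap: 0.132
gripper_force: 59.0
```

```bash
python3 d.py .5474 -.0125 .12 -7.1; python3 look.py 6
```

```text
row [ 0.     -0.0015  0.1167] turn -0.0024 | tcp [ 0.5472 -0.0139  0.2367] yaw -7.24 tilt [-0. -0. -1.] t 30.7 gap 0.132 gf 59.04884219169617 F [-0.8 -0.4 -1.5] q6 1.47
top plate []
top tray [(52, -0.021, -0.081, 0.024), (46, -0.06, -0.08, 0.023)]
scene plate []
scene tray [(218, -0.003, -0.124, 0.03), (96, 0.062, -0.072, 0.023), (114, -0.009, -0.076, 0.023)]
```

View pics/scene_6.png

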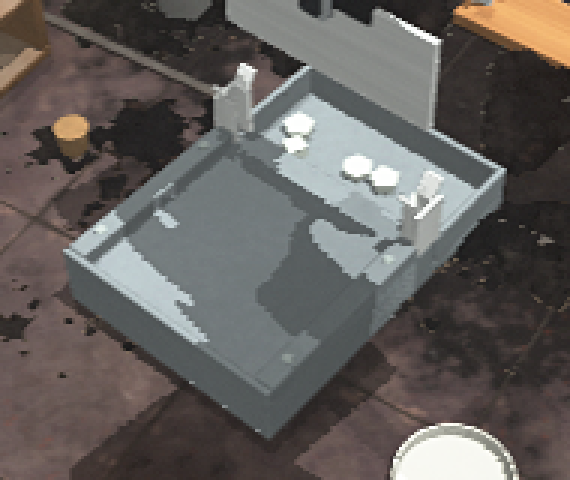

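The gate is held above the slot, the plate is bare and the chips are still in the tray. Lowering it now.

Scaled: 0.118 m / 0.8 = 0.1475, 0.115 m / 0.8 = 0.1438, -0.002 rad / 2 = -0.001.

>>> {"fn": "shift_gripper", "kwargs": {"ticks": [0, -0.0013, 0.0375, -0.001, 0, 0, -0.0013, 0.0625, -0.001, 0, 0, -0.0013, 0.075, -0.001, 0, 0, -0.0013, 0.0875, -0.001, 0, 0, -0.0013, 0.1, -0.001, 0, 0, -0.0013, 0.1125, -0.001, 0, 0, -0.0013, 0.125, -0.001, 0, 0, -0.0013, 0.1375, -0.001, 0, 0, -0.0013, 0.1438, -0.001, 0, 0, -0.0013, 0.1463, -0.001, 0, 0, -0.0013, 0.1475, -0.001, 0, 0, -0.0013, 0.1475, -0.001, 0]}}

```text
t: 32.0
tcp_pos: [0.5472, -0.0114, 0.1207]
tool_rot: [0.998, -0.061, -0.0, 0.0]
force: [-3.9, -0.1, 12.8]
finger_gap: 0.125
gripper_force: 61.1
```

```bash
python3 d.py .5474 -.0125 .12 -7.1
```

```text
row [0.0004 0.0011 0.0007] turn 0.0021 | tcp [ 0.5472 -0.0114  0.1207] yaw -6.98 tilt [-0. -0. -1.] t 32.0 gap 0.125 gf 61.118963956832886 F [-3.9 -0.1 12.8] q6 1.47
```

Contact with the sill. Release, rise and check.

Scaled: -0.11 m / 0.8 = -0.1375, -0.08 m / 0.8 = -0.1.

>>> {"fn": "shift_gripper", "kwargs": {"ticks": [0, 0, 0, 0, 1, 0, 0, 0, 0, 1, 0, 0, 0, 0, 1, 0, 0, 0, 0, 1, 0, 0, 0, 0, 1, 0, 0, 0, 0, 1, 0, 0, 0, 0, 1, 0, 0, -0.05, 0, 1, 0, 0, -0.1, 0, 1, 0, 0, -0.1375, 0, 1, 0, 0, -0.1375, 0, 1, 0, 0, -0.1375, 0, 1]}}

```text
t: 33.2
tcp_pos: [0.5476, -0.0115, 0.2293]
tool_rot: [0.998, -0.061, 0.001, 0.0]
force: [-0.1, 0.1, -0.1]
finger_gap: 1.001
gripper_force: 0.0
```

Run:
```python
from h import *
from station import manip, camrig, sign_off, sense
s=sense();T=(Ro.from_quat(s['tool_rot']).as_matrix(),s['tcp_pos'])
d=camrig.snapshot('wrist');W=cloud(d,T);cv2.imwrite('pics/w9.png',d['pixels'][:,:,::-1])
p=W.reshape(-1,3);p=p[np.isfinite(p).all(1)];p=p[np.hypot(p[:,0]-.547,p[:,1]+.013)<.12]
q=sel(p,.112,.2);print(len(q),rect(q),np.percentile(q[:,2],[50,95]))
d=camrig.snapshot('top');W=cloud(d)
p=box(W,150,215,245,320);p=p[np.hypot(p[:,0]-.487,p[:,1]-.366)<.05];print('scr',rect(sel(p,.05,.1)))
for n,bx in(('cruc',(395,425,318,348)),('jar',(243,280,150,192)),('sm',(385,415,145,178)),('drop',(433,467,165,198))):
    p=sel(box(W,*bx),.015,.2);print(n,rect(p))
```

```bash
python3 look.py 9
```

```text
3357 (array([547.2, -10.3]), array([ 12. , 179.4]), 82.9) [0.12378753 0.12543705]
scr (array([486.4, 365.4]), array([19.2, 43.8]), 83.3)
cruc (array([ 364.1, -183.1]), array([53.9, 57.6]), 10.3)
jar (array([756.3, 178.8]), array([57.9, 57.5]), 61.3)
sm (array([ 788.8, -159.8]), array([97.5, 55.5]), 63.5)
drop (array([ 732.2, -285.9]), array([93.6, 55.2]), 38.1)
top plate []
top tray [(45, -0.021, -0.079, 0.024), (40, -0.06, -0.078, 0.023)]
scene plate [(217, -0.002, -0.024, 0.053)]
scene tray [(84, 0.045, -0.124, 0.03), (23, -0.009, -0.124, 0.027), (17, -0.035, -0.124, 0.031), (35, -0.057, -0.124, 0.029), (21, -0.079, -0.124, 0.03)]
```

View pics/w9.png

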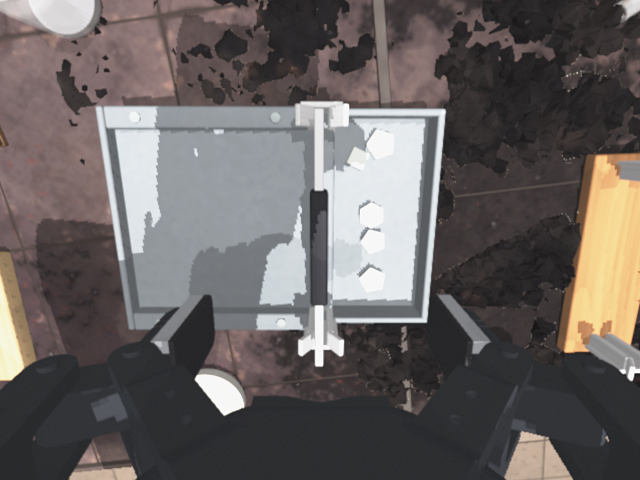

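The gate is home in its slot at (318,240), all five chips lie in the tray (columns 357–380), and the plate is bare.

```bash
python3 -c "
from station import manip, camrig, sign_off, sense
print(sign_off())"
```

```text
the job is handed in; nothing more can be done
None
```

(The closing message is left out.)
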